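# Gauge a blind bore and set the matching dowel

## Robot

A 6-joint arm with a two-finger parallel gripper is mounted at the origin on the work surface. World frame = base frame: x ahead of the robot, y to its left, z up, the work surface at z = 0. Lengths are in m, angles in rad, forces in N, time in s.
With the tool pointing down it reaches from about 0.225 to 0.875 m from the base axis. Payload 3.4 kg.
Tool frame: the origin (TCP) lies midway between the tips of the shut fingers; the grasp point (between the pads) lies 19 mm behind it; z points along the fingers, y is the direction in which the jaws open and shut (so a half turn about z gives the same grasp; the last joint's range is limited). The gripper opens to 85 mm and grips with 20 to 120 N. Pads are 22 mm wide; open, the fingers measure 114 mm over their backs; the gripper's body (76 mm by 85 mm) begins 54 mm behind the grasp point. The pads swing forward as they close: fully open they stand 13 mm farther back than shut.
Start: joints at [-1.23, 0.276, 1.505, -0, 1.361, -0.121], TCP at [0.256, -0.515, 0.231] pointing down, gripper open.
Joint ranges: [-2.89, 2.89], [-0.75, 2.08], [0.22, 2.7], [-1.18, 4.32], [0.11, 2.71], [-2.7, 2.7]. Speed limits (rad/s): [2.57, 2.57, 3.14, 3.14, 3.14, 3.14].

## Interface

Orientations are given as a unit quaternion [w, x, y, z].
In Python, from rig import manip, optics, ticket gives the robot as it stands.
- The arm moves only by the shell command python3 -m pendant 'ROWS' [FORCE]. ROWS is JSON, a list of rows, each an object with "gripper": the finger opening in mm, from 0 to 85.4; "delta_pos": the shift along the tool's x, y, z in mm, a list of three; "spin": the turn about the tool's z in rad. A call has 1 to 20 rows; each row is the pose to reach, as a shift and turn from the pose commanded when the call began, along the tool's axes at that moment; what a row does not reach only later rows make up. A row lasts 1/10 s, in which the tool goes at most 50 mm and 8.59 degrees, less where a joint would pass 70% of its speed; a pose out of reach is approached as far as the arm can. A call with a gripper value outside its range is refused whole. The fingers move at their own pace and stop on an object; FORCE is the grip in N (left out, the last holds). Time passes only in rows, so rows that repeat a pose let the fingers close. It gives the time, the measured TCP pose, the force and the opening at its end, in the units of the state.
- manip.get_state(): the state, without advancing time (a new reading comes with each control period).
- optics.get_image(name): name is "scene" or "top"; returns the picture (384x512x3 uint8, blue, green, red); there is no depth.
- optics.camera_model(name): a dict with "fovy" (degrees; the focal length in pixels is half the picture's height over the tangent of half this angle, whatever the lens; pixels are square), "cx", "cy" (the principal point, pixels), "xyz" and "orientation" of the camera in the world. Camera axes: x right, y down, z forward; pixel columns grow to the right and rows downward; lengths in m; the calibration is good to about 2 mm. A picture is of the moment at which its call begins. camera_model takes no time and is no camera call.
- ticket.sign_off(): hands the job in, once; it reports no verdict.
The state is a dict: "clock": time; "qpos": joint angles; "qd": joint speeds; "effort": joint torques, N m; "position": TCP position; "ee_rot": TCP orientation; "contact_force": force on the tool from outside, world axes, zero at the start; "moment": the same for the moment, N m; "width": finger opening in m.
Only numpy, scipy, OpenCV 4.12 (cv2) and the standard library are available. Lean on these libraries where they do the work, as an engineer would, in place of code of your own. Each camera call takes 0.05 s, during which the arm holds its last target.

## Task

Take the depth rod from its stand, feel gently with it for the bottom of the blind bore in the chair rail, and put the rod back in its stand. Then take from the rack the one dowel that suits that depth and press it gently into the bore until it rests on the bottom, upright and with its top level with the two dowels already set in the rail; try no other dowel in the bore, leave the other two in the rack, and leave everything else on the bench where it is.

Things in the scene. Friction and masses are not known exactly. Their poses are not given: they have to be found in the camera images.
- rail: dark wooden chair rail fixed to the bench, 320 mm long (own y), 90 wide (own x), 75 high; origin: centre of the underside, z up. One upright blind bore in the middle of its top; a pale dowel 18 mm thick is already set 100 mm from it along +y and another along -y, each standing 45 mm above the top face. Dark clamp feet, 40 mm high, reach to 190 mm from the middle at both ends
- bore (a point): centre of the bore's mouth on the rail's top, axes as the rail's. 19 mm across, 2 mm chamfer. Its bottom, to be felt, is one of three buried plugs: floor_short, floor_middle or floor_long, 30, 42 or 54 mm down. Springy ribs 13 mm down on its +x and -x sides leave 16.4 mm: a dowel slides in under a steady push of about 5 to 10 N and stays where left; the rod passes freely
- rack: plywood rack fixed to the bench, 210 mm (own x) by 60 mm (own y), 30 mm high, origin at the centre of the underside. Three holes 21 mm across and 20 mm deep, at x = -70, 0 and +70 mm, each holding one dowel upright
- stand: wooden block fixed to the bench, 70 by 70 by 60 mm high, origin at the centre of the underside. In the middle of its top a hole 14 mm across, 50 mm deep, with a 3 mm chamfer: the place of the depth rod
- rod: depth rod: plain steel rod 10 mm across, 92 mm long, flat end downward; above it a round wooden handle 24 mm across and 48 mm high (92 to 140 mm above the tip), with a brass collar 17 mm across just below it (88 to 94 mm). 0.11 kg. Origin: centre of the lower tip; z runs up to the handle. At the start it stands upright in the stand, its tip 10 mm above the bench
- dowel_short: plain pale round dowel, 18 mm across and 75 mm long, 3 mm chamfer on the foot, about 30 g; right for a bore 30 mm deep. Origin: centre of the foot; z runs up its length. At the start it stands in one of the rack's holes, its foot 10 mm above the bench
- dowel_short_top (a point): centre of the upper end of that dowel, 75 mm above its foot
- dowel_middle: plain pale round dowel, 18 mm across and 87 mm long, 3 mm chamfer on the foot, about 30 g; right for a bore 42 mm deep. Origin: centre of the foot; z runs up its length. At the start it stands in one of the rack's holes, its foot 10 mm above the bench
- dowel_middle_top (a point): centre of the upper end of that dowel, 87 mm above its foot
- dowel_long: plain pale round dowel, 18 mm across and 99 mm long, 3 mm chamfer on the foot, about 30 g; right for a bore 54 mm deep. Origin: centre of the foot; z runs up its length. At the start it stands in one of the rack's holes, its foot 10 mm above the bench
- dowel_long_top (a point): centre of the upper end of that dowel, 99 mm above its foot
- gouge_a: carving gouge lying on the bench, pale handle, 225 mm long, origin at the handle's end, x along it; bystander
- gouge_b: carving gouge lying on the bench, brown handle, 225 mm long, origin at the handle's end, x along it; bystander
- gouge_c: carving gouge lying on the bench, dark handle, 225 mm long, origin at the handle's end, x along it; bystander
- mallet: carver's round mallet standing on its head, 68 mm across, 170 mm high, origin under its centre; bystander
- sanding_block: cork sanding block 110 by 65 by 32 mm, origin under its centre; bystander
- offcut: short round wood offcut 28 mm across, 26 mm high, origin under its centre; bystander
- glue: glue bottle 60 mm across, 150 mm high, origin under its centre; bystander
There are look-alikes about, which are no part of the job. Leave any blue look-alike of the dowel_short alone. Leave any pink look-alike of the dowel_middle alone.

How it is judged:
By the outcome, as a careful person would: the job done as asked, in the order asked, and still so for the second after the job is handed in, with the robot touching nothing.
It also fails if it takes over 72 s, if anything falls off the work surface, if the arm or the gripper's body presses on something with over 40 N, if the wrist force passes 120 N, or if a joint passes its speed limit or range.

## Working session

There is one attempt and no reset: what is moved stays moved. The work goes in short steps, Python scripts to look and compute and a shell command to move; the robot and the scene stay as the last step left them, time stands still between calls to the robot, and variables do not carry over. Pictures are saved under pics/ and viewed, and the job is handed in when it is done.

```bash
ls; mkdir -p pics; python3 - <<'E'
from rig import manip, optics
import cv2
for n in ("scene","top"):
    cv2.imwrite(f"pics/{n}0.png",optics.get_image(n)); print(optics.camera_model(n))
print(manip.get_state())
E
```

```text
pics
{'fovy': 49.98156266476809, 'cx': 258.14544933369996, 'cy': 186.49945133966, 'xyz': array([ 1.20150769, -0.05462348,  0.79805196]), 'orientation': array([-0.26454203,  0.68462129,  0.63746292, -0.23441892])}
{'fovy': 44.10909483111995, 'cx': 255.77350469888106, 'cy': 182.51317088509853, 'xyz': array([0.44673012, 0.01947111, 1.45882243]), 'orientation': array([-0.02764126,  0.71072016, -0.7022451 ,  0.03105862])}
{'clock': 0.1, 'qpos': array([-1.22998337e+00,  2.76525559e-01,  1.50599075e+00,  1.09840175e-06,
        1.36071228e+00, -1.20998498e-01]), 'qd': array([-0.00133742, -0.00137343, -0.00376231,  0.00109567,  0.00058387,
       -0.00079145]), 'effort': array([ 1.45697875e-03, -4.17701054e+01, -2.46405029e+01, -1.52293792e-04,
        5.77006504e-03, -5.15811777e-06]), 'position': array([ 0.25604205, -0.51432521,  0.23053604]), 'ee_rot': array([-8.13091391e-04,  9.73459210e-01,  2.28859119e-01, -8.91859084e-05]), 'contact_force': array([-0.71329001,  0.16527531, -1.0091094 ]), 'moment': array([-0.02176021, -0.04725088,  0.00106934]), 'width': 0.08566814242606763}
```

View pics/scene0.png

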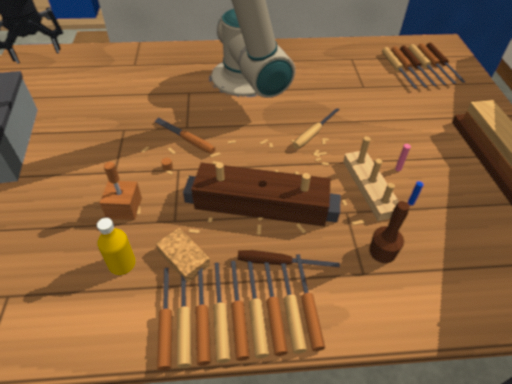

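View pics/top0.png

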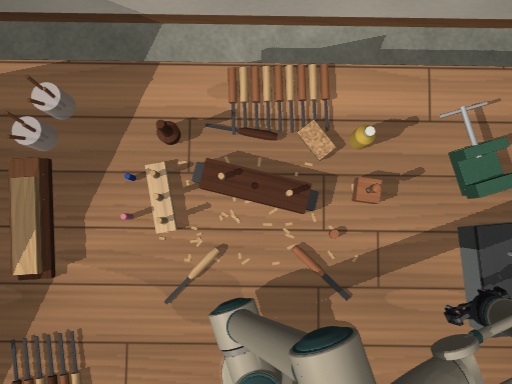

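```bash
cat > h.py <<'E'
import numpy as np, cv2
from rig import manip, optics
from scipy.spatial.transform import Rotation as R
def cam(n):
    m=optics.camera_model(n); q=np.array(m['orientation']); 
    return m['xyz'],R.from_quat(q[[1,2,3,0]]).as_matrix(),192/np.tan(np.radians(m['fovy']/2)),m['cx'],m['cy']
def ray(n,u,v,z):
    p,M,f,cx,cy=cam(n); d=M@np.array([(u-cx)/f,(v-cy)/f,1]); return p+d*(z-p[2])/d[2]
def proj(n,X):
    p,M,f,cx,cy=cam(n); c=M.T@(np.array(X)-p); return np.array([cx+f*c[0]/c[2],cy+f*c[1]/c[2]])
def two(a,b):
    A=[];B=[]
    for n,(u,v) in (('scene',a),('top',b)):
        p,M,f,cx,cy=cam(n); d=M@np.array([(u-cx)/f,(v-cy)/f,1]); d/=np.linalg.norm(d)
        P=np.eye(3)-np.outer(d,d); A.append(P);B.append(P@p)
    x,res,_,_=np.linalg.lstsq(np.vstack(A),np.hstack(B),rcond=None); return x,np.sqrt(res)
E
python3 - <<'E'
import cv2
s=cv2.imread('pics/scene0.png');t=cv2.imread('pics/top0.png')
def z(i,x0,y0,x1,y1,k,n): cv2.imwrite(n,cv2.resize(i[y0:y1,x0:x1],None,fx=k,fy=k,interpolation=cv2.INTER_CUBIC))
z(t,140,150,340,240,4,'pics/t1.png');z(t,320,150,400,250,6,'pics/t2.png')
z(s,90,140,250,260,5,'pics/s1.png');z(s,250,120,430,240,4,'pics/s2.png')
E
```

```text
(no output)
```

View pics/t1.png

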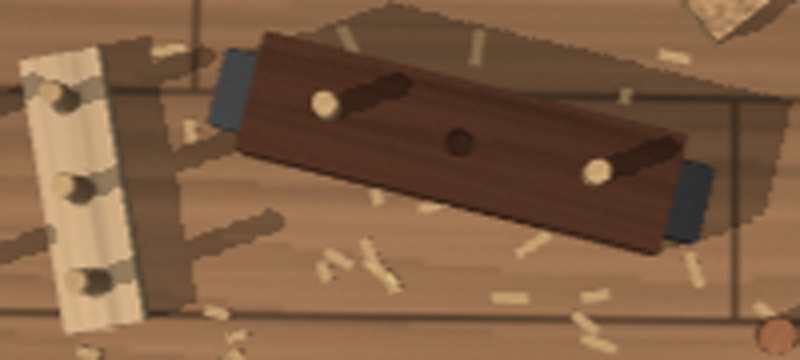

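View pics/t2.png

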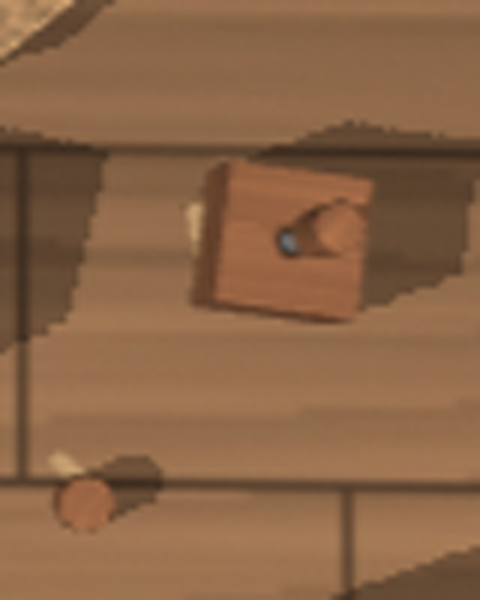

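View pics/s1.png

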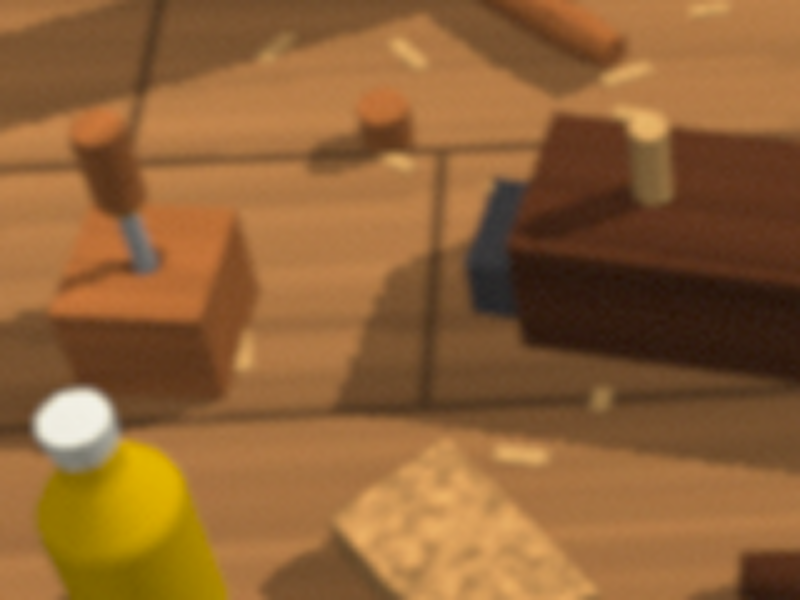

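View pics/s2.png

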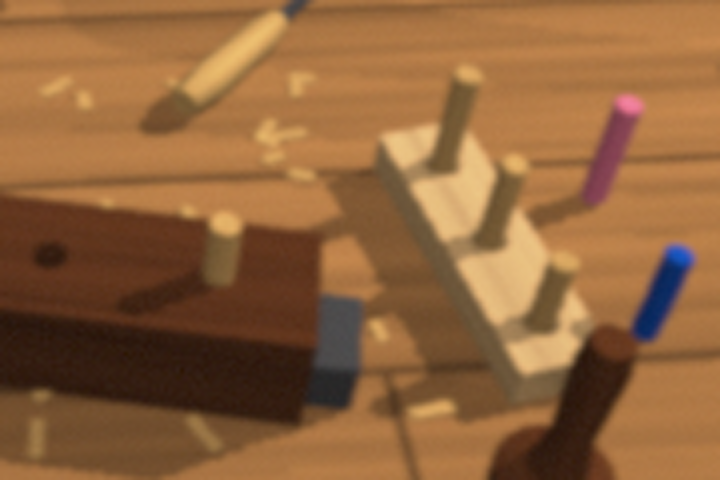

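```bash
python3 - <<'E'
from h import *
c=lambda x0,y0,k,u,v:(x0+(u+.5)/k-.5,y0+(v+.5)/k-.5)
T=lambda u,v:c(140,150,4,u,v); T2=lambda u,v:c(320,150,6,u,v); S1=lambda u,v:c(90,140,5,u,v); S2=lambda u,v:c(250,120,4,u,v)
np.set_printoptions(precision=4,suppress=True)
def show(n,s,t,z):
    print(n,'top',ray('top',*t,z)[:2],'scene',ray('scene',*s,z)[:2],'tri',*two(s,t))
show('setL',S1(649,126),T(597,171),.12)
show('setR',S2(226,222),T(324,104),.12)
show('bore',S2(50,256),T(459,142),.075)
show('rodtop',S1(97,122),T2(343,228),.150)
show('rodhole',S1(145,268),T2(290,243),.060)
show('dA',S2(468,74),T(88,282),.109)
show('dB',S2(514,162),T(68,187),.097)
show('dC',S2(566,260),T(50,96),.085)
for p in [(230,162),(373,181),(353,321),(215,298)]: print('stand',ray('top',*T2(*p),.06)[:2])
for p in [(20,62),(100,46),(146,318),(66,333)]: print('rack',ray('top',*T(*p),.03)[:2])
for p in [(268,32),(686,137),(655,253),(238,150)]: print('rail',ray('top',*T(*p),.075)[:2])
E
```

```text
setL top [ 0.5313 -0.0804] scene [ 0.5347 -0.081 ] tri [ 0.5315 -0.0809  0.1168] [0.0004]
setR top [0.5766 0.1136] scene [0.5792 0.1133] tri [0.5769 0.1139 0.1174] [0.0001]
bore top [0.5542 0.0175] scene [0.5586 0.0165] tri [0.5546 0.0172 0.0704] [0.0004]
rodtop top [ 0.5457 -0.3218] scene [ 0.5469 -0.3202] tri [ 0.5457 -0.3214  0.1488] [0.001]
rodhole top [ 0.5448 -0.319 ] scene [ 0.5541 -0.3196] tri [ 0.5456 -0.3222  0.0502] [0.0012]
dA top [0.4488 0.2794] scene [0.4531 0.2872] tri [0.4499 0.284  0.1064] [0.006]
dB top [0.5167 0.2979] scene [0.5198 0.3011] tri [0.5173 0.3003 0.0946] [0.0027]
dC top [0.5834 0.3154] scene [0.5896 0.3158] tri [0.5843 0.3178 0.079 ] [0.0015]
stand [ 0.5846 -0.2896]
stand [ 0.576  -0.3603]
stand [ 0.5066 -0.3497]
stand [ 0.5171 -0.2818]
rack [0.6145 0.3507]
rack [0.6274 0.2905]
rack [0.4226 0.2504]
rack [0.4107 0.31  ]
rail [0.6336 0.1589]
rail [ 0.5599 -0.1488]
rail [ 0.4748 -0.1264]
rail [0.5464 0.179 ]
```

```bash
python3 -m pendant '[{"gripper":60,"delta_pos":[346,-44,30],"spin":0.4624},{"gripper":60,"delta_pos":[346,-44,30],"spin":0.4624},{"gripper":60,"delta_pos":[346,-44,30],"spin":0.4624},{"gripper":60,"delta_pos":[346,-44,30],"spin":0.4624},{"gripper":60,"delta_pos":[346,-44,30],"spin":0.4624},{"gripper":60,"delta_pos":[346,-44,30],"spin":0.4624},{"gripper":60,"delta_pos":[346,-44,30],"spin":0.4624},{"gripper":60,"delta_pos":[346,-44,30],"spin":0.4624},{"gripper":60,"delta_pos":[346,-44,30],"spin":0.4624},{"gripper":60,"delta_pos":[346,-44,30],"spin":0.4624},{"gripper":60,"delta_pos":[346,-44,30],"spin":0.4624}]' 40; python3 - <<'E'
from h import *
s=optics.get_image('scene');t=optics.get_image('top')
cv2.imwrite('pics/s_1.png',s);cv2.imwrite('pics/t_1.png',t)
o=np.hstack([cv2.resize(s[70:270,60:210],None,fx=2.6,fy=2.6,interpolation=2),cv2.resize(t[110:310,300:450],None,fx=2.6,fy=2.6,interpolation=2)])
cv2.imwrite('pics/c1.png',o)
st=manip.get_state();print(st['position'],st['ee_rot'],st['qpos'])
E
```

```text
clock: 1.2
position: [0.545, -0.3224, 0.2014]
ee_rot: [0.0, 1.0, -0.001, -0.0]
contact_force: [-0.2, 0.7, 0.2]
width: 0.0601
[ 0.54514139 -0.32246697  0.20162702] [ 2.61744181e-04  9.99999025e-01 -1.37094224e-03 -4.71711839e-05] [-6.43684340e-01  3.79904989e-01  1.42256905e+00 -4.88764457e-04
  1.33888059e+00  9.29966155e-01]
```

View pics/c1.png

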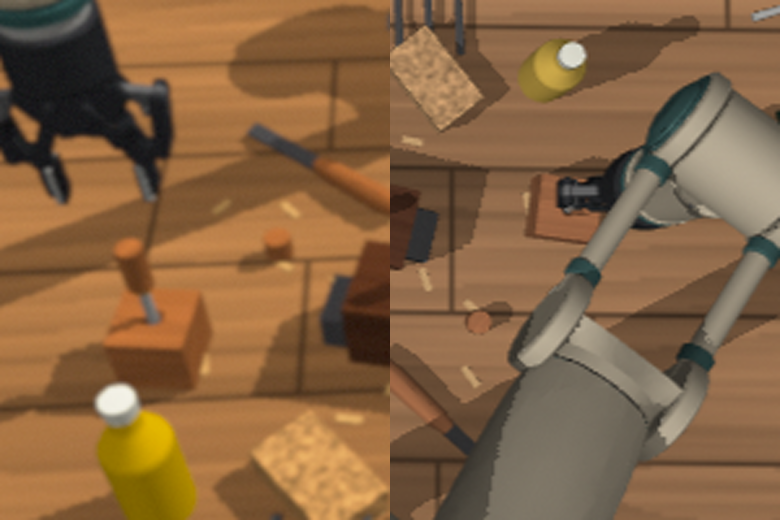

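```bash
python3 -m pendant '[{"gripper":60,"delta_pos":[1,-1.5,40],"spin":0},{"gripper":60,"delta_pos":[1,-1.5,80],"spin":0},{"gripper":60,"delta_pos":[1,-1.5,94],"spin":0},{"gripper":60,"delta_pos":[1,-1.5,94],"spin":0},{"gripper":20,"delta_pos":[1,-1.5,94],"spin":0},{"gripper":20,"delta_pos":[1,-1.5,94],"spin":0},{"gripper":20,"delta_pos":[1,-1.5,94],"spin":0},{"gripper":20,"delta_pos":[1,-1.5,94],"spin":0},{"gripper":20,"delta_pos":[1,-1.5,94],"spin":0},{"gripper":20,"delta_pos":[1,-1.5,94],"spin":0},{"gripper":20,"delta_pos":[1,-1.5,94],"spin":0},{"gripper":20,"delta_pos":[1,-1.5,94],"spin":0}]' 50; python3 - <<'E'
from h import *
s=optics.get_image('scene');t=optics.get_image('top')
o=np.hstack([cv2.resize(s[70:270,60:210],None,fx=2.6,fy=2.6,interpolation=2),cv2.resize(t[110:310,300:450],None,fx=2.6,fy=2.6,interpolation=2)])
cv2.imwrite('pics/c2.png',o)
st=manip.get_state();print(st['position'],st['contact_force'],st['moment'],st['width'])
E
```

```text
clock: 2.5
position: [0.5486, -0.3208, 0.1097]
ee_rot: [0.002, 1.0, -0.0, 0.002]
contact_force: [-0.3, 0.2, 7.2]
width: 0.0229
[ 0.54862136 -0.32083599  0.10967716] [-0.87472844 -0.22610189  6.58015848] [-0.11252698  0.13259684 -0.02638456] 0.02279972801093059
```

View pics/c2.png

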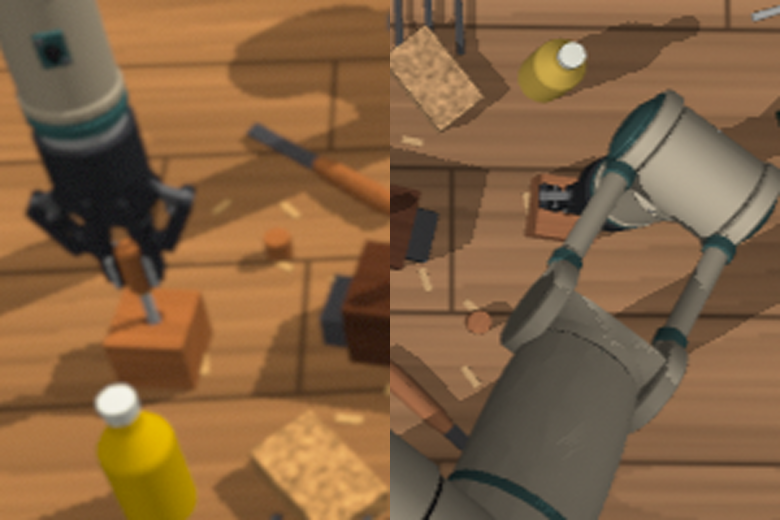

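```bash
python3 -m pendant '[{"gripper":20,"delta_pos":[0,0,-10],"spin":0},{"gripper":20,"delta_pos":[0,0,-25],"spin":0},{"gripper":20,"delta_pos":[0,0,-50],"spin":0},{"gripper":20,"delta_pos":[0,0,-85],"spin":0},{"gripper":20,"delta_pos":[0,0,-120],"spin":0},{"gripper":20,"delta_pos":[0,0,-140],"spin":0},{"gripper":20,"delta_pos":[0,0,-140],"spin":0},{"gripper":20,"delta_pos":[0,0,-140],"spin":0}]'; python3 - <<'E'
from h import *
s=optics.get_image('scene');t=optics.get_image('top')
cv2.imwrite('pics/s_2.png',s)
o=np.hstack([cv2.resize(s[20:220,40:190],None,fx=2.6,fy=2.6,interpolation=2),cv2.resize(t[110:310,300:450],None,fx=2.6,fy=2.6,interpolation=2)])
cv2.imwrite('pics/c3.png',o)
st=manip.get_state();print(st['position'],st['ee_rot'],st['contact_force'],st['moment'],st['width'])
E
```

```text
clock: 3.4
position: [0.547, -0.3193, 0.247]
ee_rot: [-0.0, 1.0, -0.0, -0.0]
contact_force: [-0.2, 0.1, -1.6]
width: 0.0231
[ 0.54640055 -0.31897637  0.2453251 ] [-1.14472014e-03  9.99998127e-01 -2.65695736e-04 -1.53814787e-03] [ 0.01797014 -0.62609677 -1.30009838] [-0.08002246  0.03039084 -0.03285962] 0.022812305627347578
```

View pics/c3.png

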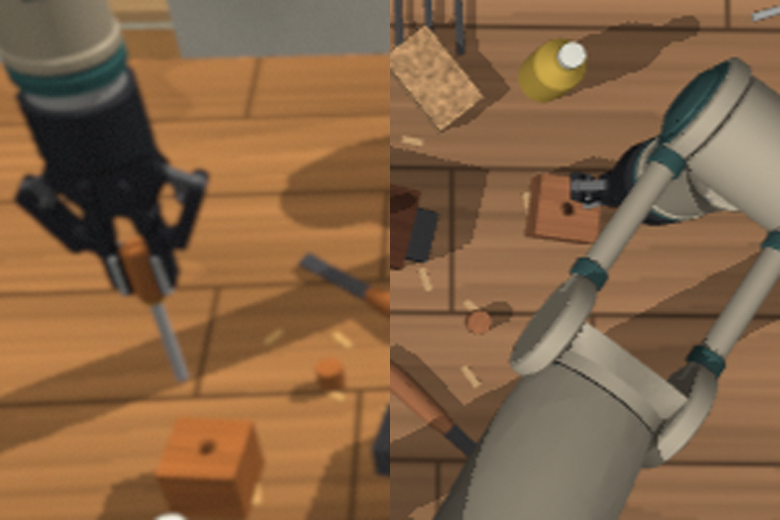

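```bash
python3 - <<'E'
from h import *
s=cv2.imread('pics/s_2.png')
for z in (.147,.239,.287): print(z,(proj('scene',[.546,-.321,z])-[40,20]+.5)*2.6)
cv2.imwrite('pics/c4.png',cv2.resize(s[100:180,60:140],None,fx=7,fy=7,interpolation=2))
for z in (.147,.239,.287): print(z,(proj('scene',[.546,-.321,z])-[60,100]+.5)*7)
E
```

```text
0.147 [180.78922149 377.45070475]
0.239 [150.63278797 294.64942562]
0.287 [132.82831172 245.76322671]
0.147 [346.74021171 456.21343587]
0.239 [265.54981376 233.28691514]
0.287 [217.61468539 101.67022575]
```

View pics/c4.png

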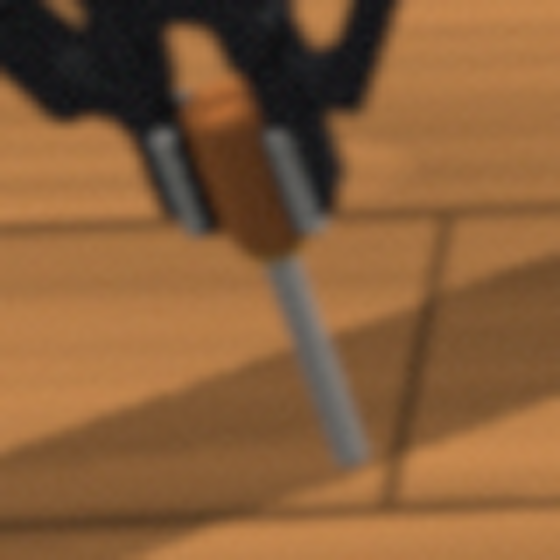

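```bash
python3 -m pendant '[{"gripper":20,"delta_pos":[8,-338,0],"spin":0},{"gripper":20,"delta_pos":[8,-338,0],"spin":0},{"gripper":20,"delta_pos":[8,-338,0],"spin":0},{"gripper":20,"delta_pos":[8,-338,0],"spin":0},{"gripper":20,"delta_pos":[8,-338,0],"spin":0},{"gripper":20,"delta_pos":[8,-338,0],"spin":0},{"gripper":20,"delta_pos":[8,-338,0],"spin":0},{"gripper":20,"delta_pos":[8,-338,0],"spin":0},{"gripper":20,"delta_pos":[8,-338,30],"spin":0},{"gripper":20,"delta_pos":[8,-338,60],"spin":0},{"gripper":20,"delta_pos":[8,-338,60],"spin":0},{"gripper":20,"delta_pos":[8,-338,60],"spin":0}]'; python3 - <<'E'
from h import *
s=optics.get_image('scene');t=optics.get_image('top')
cv2.imwrite('pics/s_3.png',s)
o=np.hstack([cv2.resize(s[130:210,210:310],None,fx=5,fy=5,interpolation=2),cv2.resize(t[145:225,215:275],None,fx=5,fy=5,interpolation=2)])
cv2.imwrite('pics/c5.png',o)
for i in range(4):
  st=manip.get_state();print(st['position'],st['contact_force'],st['width'])
b=proj('scene',[.554,.017,.075])
for z in (.087,.177,.227): print(z,(proj('scene',[.554,.017,z])-[210,130]+.5)*5)
E
```

```text
clock: 4.7
position: [0.555, 0.0177, 0.1864]
ee_rot: [0.0, 1.0, -0.001, -0.001]
contact_force: [0.0, 0.3, -0.9]
width: 0.023
[0.55652489 0.01767474 0.18837259] [-0.00832971 -0.05667322 -0.77236498] 0.023031731721525072
[0.55652489 0.01767474 0.18837259] [-0.00832971 -0.05667322 -0.77236498] 0.023031731721525072
[0.55652489 0.01767474 0.18837259] [-0.00832971 -0.05667322 -0.77236498] 0.023031731721525072
[0.55652489 0.01767474 0.18837259] [-0.00832971 -0.05667322 -0.77236498] 0.023031731721525072
0.087 [263.96959366 246.15422875]
0.177 [268.90013839 106.56019827]
0.227 [271.97416622  19.52804297]
```

View pics/c5.png

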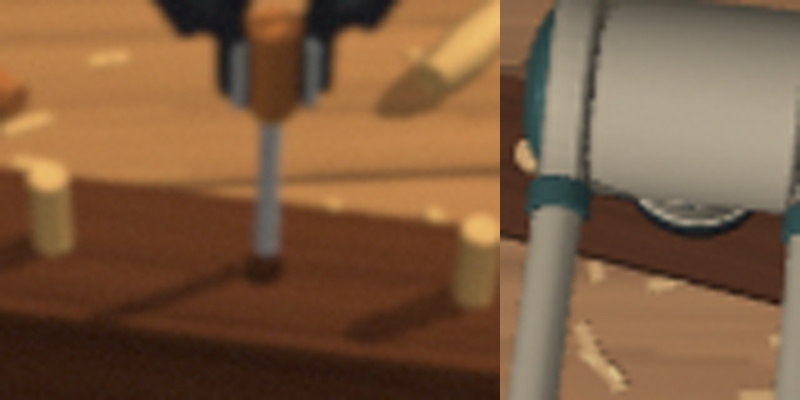

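```bash
python3 -m pendant '[{"gripper":20,"delta_pos":[0,0.5,8],"spin":0},{"gripper":20,"delta_pos":[0,0.5,16],"spin":0},{"gripper":20,"delta_pos":[0,0.5,24],"spin":0},{"gripper":20,"delta_pos":[0,0.5,32],"spin":0},{"gripper":20,"delta_pos":[0,0.5,36],"spin":0},{"gripper":20,"delta_pos":[0,0.5,39],"spin":0},{"gripper":20,"delta_pos":[0,0.5,41],"spin":0},{"gripper":20,"delta_pos":[0,0.5,42],"spin":0},{"gripper":20,"delta_pos":[0,0.5,43],"spin":0},{"gripper":20,"delta_pos":[0,0.5,43],"spin":0}]'; python3 -m pendant '[{"gripper":20,"delta_pos":[0,0,1],"spin":0},{"gripper":20,"delta_pos":[0,0,1],"spin":0}]';  python3 -m pendant '[{"gripper":20,"delta_pos":[0,0,1],"spin":0},{"gripper":20,"delta_pos":[0,0,1],"spin":0}]'
```

```text
clock: 5.8
position: [0.5556, 0.0177, 0.1443]
ee_rot: [0.0, 1.0, -0.0, 0.0]
contact_force: [0.9, -0.3, -1.4]
width: 0.0228
clock: 6.0
position: [0.5556, 0.0177, 0.1433]
ee_rot: [0.0, 1.0, -0.0, 0.0]
contact_force: [-0.2, -0.1, -1.2]
width: 0.0226
clock: 6.2
position: [0.5555, 0.0177, 0.1422]
ee_rot: [0.0, 1.0, -0.0, -0.0]
contact_force: [-0.2, -0.3, -1.9]
width: 0.0227
```

```bash
python3 -m pendant '[{"gripper":20,"delta_pos":[0,0,1],"spin":0},{"gripper":20,"delta_pos":[0,0,2],"spin":0},{"gripper":20,"delta_pos":[0,0,2],"spin":0}]';  python3 -m pendant '[{"gripper":20,"delta_pos":[0,0,2],"spin":0},{"gripper":20,"delta_pos":[0,0,4],"spin":0},{"gripper":20,"delta_pos":[0,0,5],"spin":0},{"gripper":20,"delta_pos":[0,0,5],"spin":0}]'; python3 -m pendant '[{"gripper":20,"delta_pos":[0,0,1],"spin":0},{"gripper":20,"delta_pos":[0,0,2],"spin":0},{"gripper":20,"delta_pos":[0,0,2],"spin":0}]'; 
```

```text
clock: 6.5
position: [0.5554, 0.0177, 0.1401]
ee_rot: [0.0, 1.0, -0.0, -0.0]
contact_force: [0.8, -0.1, -1.4]
width: 0.0228
clock: 6.9
position: [0.5554, 0.0178, 0.135]
ee_rot: [-0.0, 1.0, -0.0, -0.0]
contact_force: [0.3, -0.3, -0.3]
width: 0.0225
clock: 7.2
position: [0.5554, 0.0177, 0.1332]
ee_rot: [0.0, 1.0, -0.0, -0.0]
contact_force: [-0.2, 0.3, -2.3]
width: 0.0229
```

Middle floor is expected near TCP z 0.1327; continue in 1 mm steps.

```bash
for i in 1; do python3 -m pendant '[{"gripper":20,"delta_pos":[0,0,1],"spin":0},{"gripper":20,"delta_pos":[0,0,1],"spin":0}]'; python3 -m pendant '[{"gripper":20,"delta_pos":[0,0,1],"spin":0},{"gripper":20,"delta_pos":[0,0,1],"spin":0}]'; python3 -m pendant '[{"gripper":20,"delta_pos":[0,0,1],"spin":0},{"gripper":20,"delta_pos":[0,0,1],"spin":0}]'; done
```

```text
clock: 7.4
position: [0.5557, 0.0177, 0.1327]
ee_rot: [0.0, 1.0, -0.0, 0.0]
contact_force: [0.1, 0.0, 1.2]
width: 0.0233
clock: 7.6
position: [0.556, 0.0178, 0.1326]
ee_rot: [0.0, 1.0, -0.0, 0.001]
contact_force: [-1.6, -0.3, 6.3]
width: 0.0226
clock: 7.8
position: [0.5563, 0.0177, 0.1326]
ee_rot: [0.0, 1.0, -0.0, 0.001]
contact_force: [-2.0, 0.8, 11.7]
width: 0.0227
```

```bash
python3 -m pendant '[{"gripper":20,"delta_pos":[0,0,-20],"spin":0},{"gripper":20,"delta_pos":[0,0,-60],"spin":0},{"gripper":20,"delta_pos":[0,0,-100],"spin":0},{"gripper":20,"delta_pos":[0,0,-117],"spin":0},{"gripper":20,"delta_pos":[-8,337.5,-117],"spin":0},{"gripper":20,"delta_pos":[-8,337.5,-117],"spin":0},{"gripper":20,"delta_pos":[-8,337.5,-117],"spin":0},{"gripper":20,"delta_pos":[-8,337.5,-117],"spin":0},{"gripper":20,"delta_pos":[-8,337.5,-117],"spin":0},{"gripper":20,"delta_pos":[-8,337.5,-117],"spin":0},{"gripper":20,"delta_pos":[-8,337.5,-117],"spin":0},{"gripper":20,"delta_pos":[-8,337.5,-117],"spin":0},{"gripper":20,"delta_pos":[-8,337.5,-80],"spin":0},{"gripper":20,"delta_pos":[-8,337.5,-50],"spin":0},{"gripper":20,"delta_pos":[-8,337.5,-50],"spin":0},{"gripper":20,"delta_pos":[-8,337.5,-50],"spin":0}]'; python3 - <<'E'
from h import *
s=optics.get_image('scene')
cv2.imwrite('pics/c6.png',cv2.resize(s[130:230,60:160],None,fx=6,fy=6,interpolation=2))
E
```

```text
clock: 9.4
position: [0.5474, -0.3191, 0.1803]
ee_rot: [-0.0, 1.0, -0.0, -0.0]
contact_force: [0.1, 0.1, -1.2]
width: 0.0231
```

View pics/c6.png

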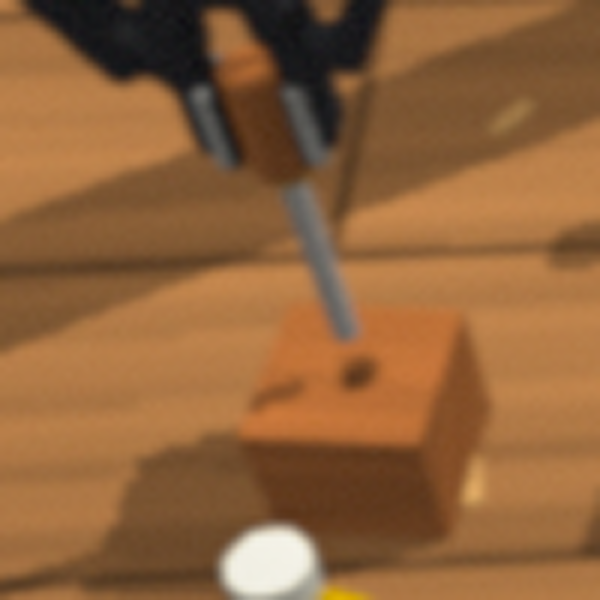

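```bash
python3 -m pendant '[{"gripper":20,"delta_pos":[0,0,10],"spin":0},{"gripper":20,"delta_pos":[0,0,20],"spin":0},{"gripper":20,"delta_pos":[0,0,30],"spin":0},{"gripper":20,"delta_pos":[0,0,40],"spin":0},{"gripper":20,"delta_pos":[0,0,50],"spin":0},{"gripper":20,"delta_pos":[0,0,60],"spin":0},{"gripper":20,"delta_pos":[0,0,67],"spin":0},{"gripper":20,"delta_pos":[0,0,69],"spin":0},{"gripper":20,"delta_pos":[0,0,70],"spin":0},{"gripper":20,"delta_pos":[0,0,70],"spin":0}]'
```

```text
clock: 10.45
position: [0.5474, -0.3198, 0.1104]
ee_rot: [0.0, 1.0, -0.0, 0.0]
contact_force: [1.6, -0.0, -1.5]
width: 0.0228
```

```bash
python3 -m pendant '[{"gripper":50,"delta_pos":[0,0,0],"spin":0},{"gripper":50,"delta_pos":[0,0,0],"spin":0},{"gripper":50,"delta_pos":[0,0,0],"spin":0},{"gripper":50,"delta_pos":[0,0,0],"spin":0},{"gripper":50,"delta_pos":[0,0,-20],"spin":0},{"gripper":50,"delta_pos":[0,0,-60],"spin":0},{"gripper":50,"delta_pos":[0,0,-100],"spin":0},{"gripper":50,"delta_pos":[-200,-100,-130],"spin":0},{"gripper":50,"delta_pos":[-200,-100,-130],"spin":0},{"gripper":50,"delta_pos":[-200,-100,-130],"spin":0},{"gripper":50,"delta_pos":[-200,-100,-130],"spin":0},{"gripper":50,"delta_pos":[-200,-100,-130],"spin":0},{"gripper":50,"delta_pos":[-200,-100,-130],"spin":0},{"gripper":50,"delta_pos":[-200,-100,-130],"spin":0}]'; python3 - <<'E'
from h import *
s=optics.get_image('scene');t=optics.get_image('top')
cv2.imwrite('pics/s_4.png',s);cv2.imwrite('pics/t_4.png',t)
o=np.hstack([cv2.resize(s[140:240,80:160],None,fx=4,fy=4,interpolation=2),cv2.resize(t[140:240,330:410],None,fx=4,fy=4,interpolation=2)])
cv2.imwrite('pics/c7.png',o)
o=np.vstack([cv2.resize(s[120:230,330:430],None,fx=5,fy=5,interpolation=2)]);o2=cv2.resize(t[150:260,135:195],None,fx=5,fy=5,interpolation=2)
cv2.imwrite('pics/c8.png',np.hstack([o,o2]))
st=manip.get_state();print(st['position'],st['width'])
E
```

```text
clock: 11.85
position: [0.3478, -0.2199, 0.241]
ee_rot: [0.001, 1.0, -0.001, 0.001]
contact_force: [0.2, 0.1, -1.2]
width: 0.0502
[ 0.34851366 -0.22042185  0.24045421] 0.04993382545562611
```

View pics/c7.png

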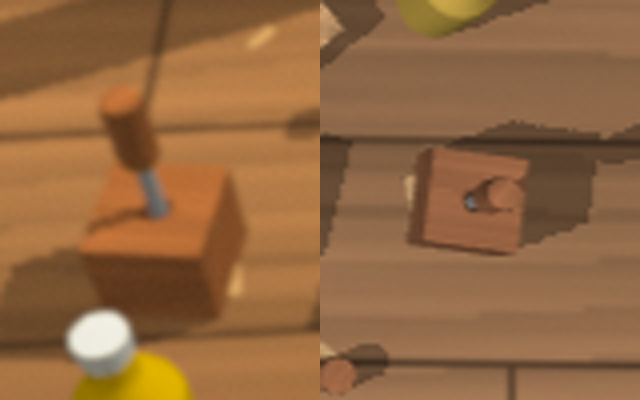

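View pics/c8.png

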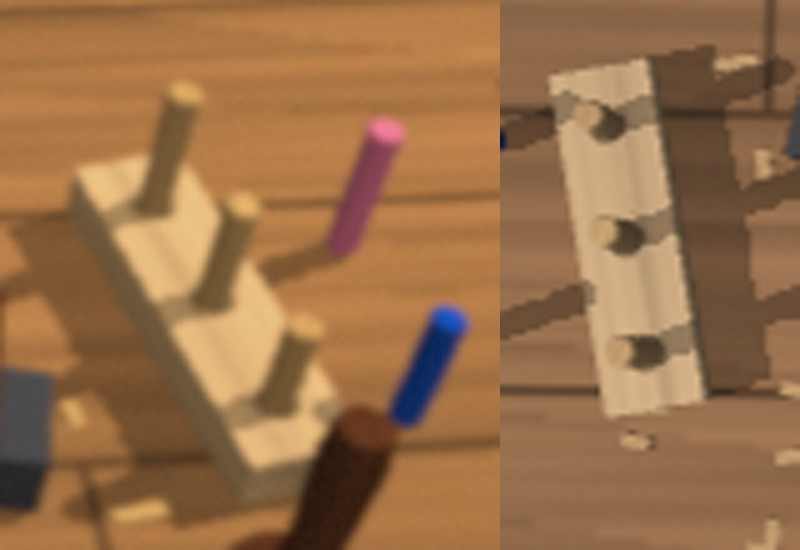

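```bash
python3 - <<'E'
from h import *
t=lambda u,v:(135+(u-500+.5)/5-.5,150+(v+.5)/5-.5)
s=lambda u,v:(330+(u+.5)/5-.5,120+(v+.5)/5-.5)
for n,a,b,z in (('A',(185,95),(623,351),.109),('B',(241,204),(605,231),.097),('C',(307,331),(588,114),.085)):
    print(n,ray('top',*t(*b),z),ray('scene',*s(*a),z),two(s(*a),t(*b)))
q=[ray('top',*t(*p),.03) for p in [(548,74),(650,58),(707,399),(607,417)]]
print(np.mean(q,0),q)
E
```

```text
A [0.4496462  0.28626429 0.109     ] [0.45479108 0.28664917 0.109     ] (array([0.449877  , 0.28798879, 0.10450945]), array([0.00120238]))
B [0.51828554 0.30093906 0.097     ] [0.52067837 0.30005807 0.097     ] (array([0.51838561, 0.30134466, 0.09463282]), array([0.00012049]))
C [0.5869641  0.31530036 0.085     ] [0.59313801 0.31443886 0.085     ] (array([0.58776199, 0.31713987, 0.07875684]), array([0.00071645]))
[0.5189642  0.30093909 0.03      ] [array([0.61664913, 0.35209167, 0.03      ]), array([0.62718612, 0.29059346, 0.03      ]), array([0.42172571, 0.25074735, 0.03      ]), array([0.41029583, 0.31032388, 0.03      ])]
```

```bash
python3 -m pendant '[{"gripper":46,"delta_pos":[170,-520.5,0],"spin":0},{"gripper":46,"delta_pos":[170,-520.5,0],"spin":0},{"gripper":46,"delta_pos":[170,-520.5,0],"spin":0},{"gripper":46,"delta_pos":[170,-520.5,0],"spin":0},{"gripper":46,"delta_pos":[170,-520.5,0],"spin":0},{"gripper":46,"delta_pos":[170,-520.5,0],"spin":0},{"gripper":46,"delta_pos":[170,-520.5,0],"spin":0},{"gripper":46,"delta_pos":[170,-520.5,0],"spin":0},{"gripper":46,"delta_pos":[170,-520.5,0],"spin":0},{"gripper":46,"delta_pos":[170,-520.5,0],"spin":0},{"gripper":46,"delta_pos":[170,-520.5,0],"spin":0},{"gripper":46,"delta_pos":[170,-520.5,0],"spin":0},{"gripper":46,"delta_pos":[170,-520.5,0],"spin":0},{"gripper":46,"delta_pos":[170,-520.5,60],"spin":0},{"gripper":46,"delta_pos":[170,-520.5,110],"spin":0},{"gripper":46,"delta_pos":[170,-520.5,120],"spin":0},{"gripper":46,"delta_pos":[170,-520.5,120],"spin":0},{"gripper":46,"delta_pos":[170,-520.5,120],"spin":0}]'; python3 - <<'E'
from h import *
s=optics.get_image('scene')
cv2.imwrite('pics/c9.png',cv2.resize(s[90:220,320:440],None,fx=4.6,fy=4.6,interpolation=2))
st=manip.get_state();print(st['position'],st['width'])
E
```

```text
clock: 13.75
position: [0.5184, 0.2999, 0.1208]
ee_rot: [0.0, 1.0, -0.001, 0.0]
contact_force: [-0.0, -0.7, 0.2]
width: 0.0459
[0.51911378 0.30046462 0.12183839] 0.04606227071581242
```

View pics/c9.png

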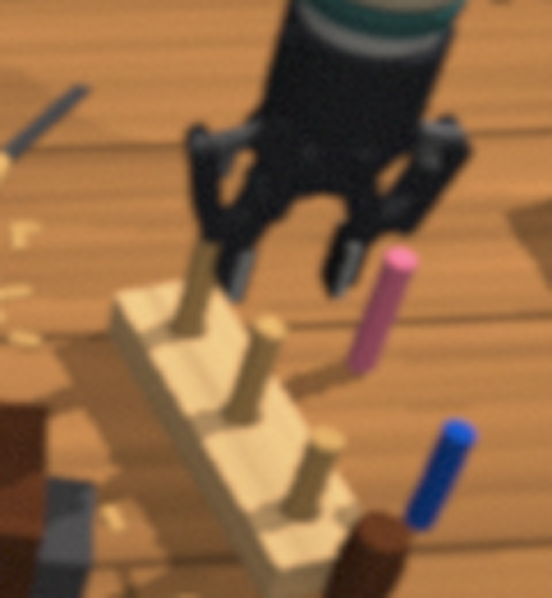

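```bash
python3 -m pendant '[{"gripper":46,"delta_pos":[0,0,25],"spin":0},{"gripper":46,"delta_pos":[0,0,45],"spin":0},{"gripper":46,"delta_pos":[0,0,57],"spin":0},{"gripper":46,"delta_pos":[0,0,57],"spin":0},{"gripper":46,"delta_pos":[0,0,57],"spin":0},{"gripper":12,"delta_pos":[0,0,57],"spin":0},{"gripper":12,"delta_pos":[0,0,57],"spin":0},{"gripper":12,"delta_pos":[0,0,57],"spin":0},{"gripper":12,"delta_pos":[0,0,57],"spin":0},{"gripper":12,"delta_pos":[0,0,57],"spin":0},{"gripper":12,"delta_pos":[0,0,57],"spin":0}]' 50;  python3 - <<'E'
from h import *
s=optics.get_image('scene')
cv2.imwrite('pics/c10.png',cv2.resize(s[90:220,320:440],None,fx=4.6,fy=4.6,interpolation=2))
E
```

```text
clock: 14.9
position: [0.5186, 0.3011, 0.0646]
ee_rot: [-0.0, 1.0, -0.0, 0.001]
contact_force: [-0.3, -0.7, 5.1]
width: 0.0169
```

View pics/c10.png

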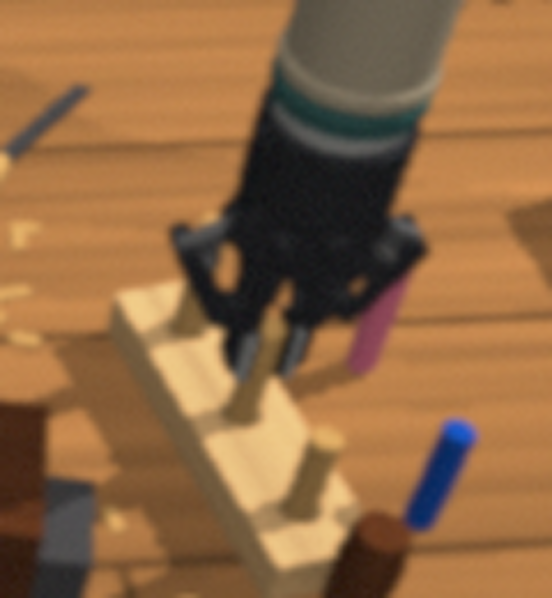

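```bash
python3 -m pendant '[{"gripper":12,"delta_pos":[0,0,-10],"spin":0},{"gripper":12,"delta_pos":[0,0,-30],"spin":0},{"gripper":12,"delta_pos":[0,0,-65],"spin":0},{"gripper":12,"delta_pos":[0,0,-105],"spin":0},{"gripper":12,"delta_pos":[0,0,-130],"spin":0},{"gripper":12,"delta_pos":[0,0,-130],"spin":0},{"gripper":12,"delta_pos":[35.5,284,-130],"spin":0},{"gripper":12,"delta_pos":[35.5,284,-130],"spin":0},{"gripper":12,"delta_pos":[35.5,284,-130],"spin":0},{"gripper":12,"delta_pos":[35.5,284,-130],"spin":0},{"gripper":12,"delta_pos":[35.5,284,-130],"spin":0},{"gripper":12,"delta_pos":[35.5,284,-130],"spin":0},{"gripper":12,"delta_pos":[35.5,284,-130],"spin":0},{"gripper":12,"delta_pos":[35.5,284,-105],"spin":0},{"gripper":12,"delta_pos":[35.5,284,-80],"spin":0},{"gripper":12,"delta_pos":[35.5,284,-80],"spin":0},{"gripper":12,"delta_pos":[35.5,284,-80],"spin":0}]'; python3 - <<'E'
from h import *
s=optics.get_image('scene')
cv2.imwrite('pics/s_5.png',s)
cv2.imwrite('pics/c11.png',cv2.resize(s[130:210,210:310],None,fx=7,fy=7,interpolation=2))
for z in (.075,.090,.177): print(z,(proj('scene',[.554,.017,z])-[210,130]+.5)*7)
st=manip.get_state();print(st['position'],st['contact_force'],st['width'])
E
```

```text
clock: 16.65
position: [0.5525, 0.0175, 0.1428]
ee_rot: [-0.0, 1.0, 0.0, -0.001]
contact_force: [-0.4, 0.3, 0.9]
width: 0.0165
0.075 [368.70942678 368.62469607]
0.09 [369.77191214 338.54351404]
0.177 [376.46019374 149.18427758]
[0.55334239 0.01735927 0.1437687 ] [ 0.53345404 -0.43928448  0.47389135] 0.016819616819899304
```

View pics/c11.png

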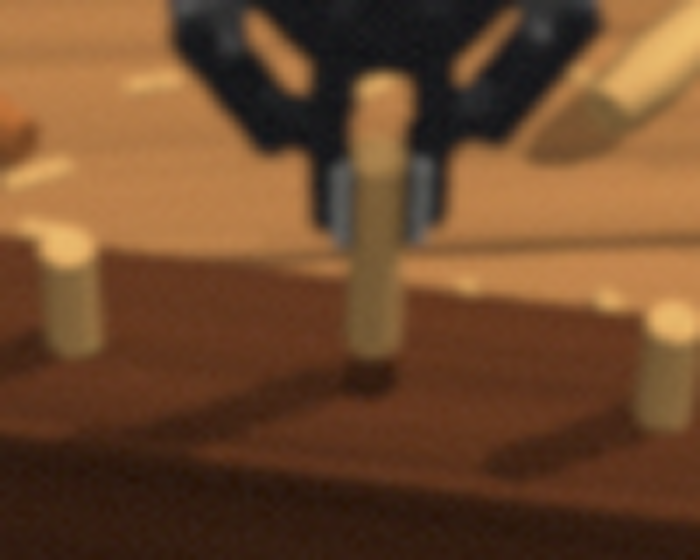

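```bash
python3 - <<'E'
from h import *
s0=cv2.imread('pics/scene0.png').astype(int).sum(2); s=cv2.imread('pics/s_5.png').astype(int).sum(2)
print('bore rows'); 
for r in range(180,189): print(r,s0[r,252:273])
print('dowel')
for r in (160,164,168,172,176,178,180,182,184,186,188): print(r,s[r,252:275])
E
```

```text
bore rows
180 [180 167 170 177 175 179 174 167 153 157 155 145 148 168 178 182 181 177
 180 179 175]
181 [169 174 171 172 172 172 156 144 126 125 113 115 126 145 151 176 177 181
 176 176 176]
182 [171 175 163 169 169 168 141 130 108  99 100 101 104 119 137 160 172 172
 170 175 173]
183 [169 170 168 170 171 160 141 111 101  98 114 102  94  96 125 158 159 174
 168 163 169]
184 [176 168 170 169 170 158 135 101  92  96  93  91  90 107 125 165 166 171
 165 163 163]
185 [178 177 176 174 172 168 141 110  94  96  95  96 100 120 144 161 170 172
 171 171 163]
186 [188 182 183 177 183 173 166 143 129 114 120 119 133 153 164 173 178 177
 178 178 176]
187 [181 179 176 184 182 180 177 172 168 152 153 166 162 177 174 182 178 183
 182 176 183]
188 [178 180 183 178 177 187 187 182 178 177 180 176 181 183 185 183 185 180
 184 185 184]
dowel
160 [377 329 235 134 133 207 260 246 223 245 262 267 267 265 236 198 199 237
 239 186 153 225 319]
164 [362 368 357 343 329 309 281 244 228 238 265 264 266 256 240 221 231 268
 304 320 321 320 318]
168 [281 303 315 330 348 351 336 310 268 253 261 262 269 290 322 367 391 398
 393 401 395 405 400]
172 [187 192 188 191 191 190 195 215 242 256 262 259 272 288 283 260 213 190
 196 193 194 208 217]
176 [186 183 182 186 186 184 189 220 242 258 254 257 274 288 290 245 207 194
 190 188 197 193 188]
178 [189 194 197 188 185 182 195 208 247 257 255 257 274 285 272 229 191 181
 181 185 185 187 185]
180 [184 180 183 181 186 177 176 180 190 219 236 243 238 226 210 193 187 191
 185 184 188 184 182]
182 [163 158 153 152 150 150 145 124 108 111 118 114 117 105 141 167 181 176
 175 176 165 175 172]
184 [128 123 120 127 120 136 120  97  91  97 101 100  97 103 129 164 174 172
 174 172 173 174 172]
186 [136 123 132 127 130 132 144 130 128 131 116 126 134 153 173 182 180 188
 184 182 180 182 178]
188 [142 150 160 161 175 182 181 184 184 183 187 183 189 190 184 190 188 185
 188 184 189 177 188]
```

```bash
python3 -m pendant '[{"gripper":12,"delta_pos":[0.5,1.5,4],"spin":0},{"gripper":12,"delta_pos":[0.5,1.5,8],"spin":0},{"gripper":12,"delta_pos":[0.5,1.5,10],"spin":0},{"gripper":12,"delta_pos":[0.5,1.5,10],"spin":0}]'; python3 - <<'E'
from h import *
s=optics.get_image('scene')
cv2.imwrite('pics/s_6.png',s)
cv2.imwrite('pics/c12.png',cv2.resize(s[130:210,210:310],None,fx=7,fy=7,interpolation=2))
g=s.astype(int).sum(2)
for r in (172,176,178,180,182,184,185,186): print(r,g[r,252:275])
st=manip.get_state();print(st['position'],st['contact_force'],st['width'])
for d in ([0,0,0],[.001,0,0],[0,.001,0]): print(proj('scene',np.array([.554,.017,.077])+d))
E
```

```text
clock: 17.1
position: [0.5534, 0.0153, 0.1331]
ee_rot: [0.0, 1.0, -0.0, -0.0]
contact_force: [-0.4, -0.8, 0.6]
width: 0.0163
172 [193 187 196 185 191 190 219 240 257 259 263 266 280 289 261 216 195 191
 189 191 201 201 214]
176 [181 187 182 179 183 193 211 245 260 257 257 274 290 282 245 211 194 184
 193 188 190 191 185]
178 [189 190 184 191 189 194 217 239 259 260 259 271 284 289 242 195 188 180
 179 179 183 183 186]
180 [176 176 183 184 183 191 219 240 258 259 261 274 289 280 232 192 189 186
 184 182 188 190 182]
182 [162 151 138 142 130 140 169 221 245 258 253 263 254 221 179 176 174 176
 180 178 176 178 174]
184 [136 124 135 124 117 108 116 123 135 154 156 142 125 110 126 157 169 175
 172 168 164 170 177]
185 [130 136 129 126 128 118 111  99 107 106 102  98 115 128 142 169 179 178
 174 170 175 176 172]
186 [135 130 128 122 130 136 135 131 133 123 121 126 137 152 167 187 186 179
 187 181 183 189 178]
[0.55350219 0.01526673 0.1332816 ] [ 0.06835277  0.15831326 -0.12519282] 0.01674644274764231
[262.19280996 181.59344653]
[262.2283795  181.90778863]
[262.61513174 181.57370807]
```

View pics/c12.png

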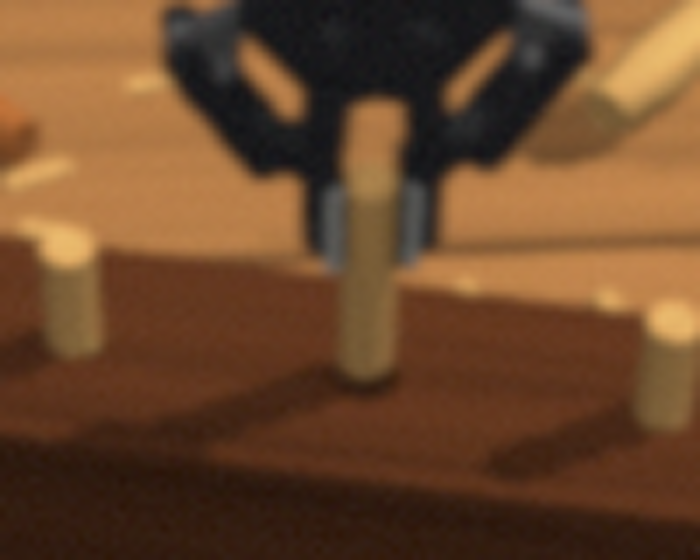

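```bash
python3 -m pendant '[{"gripper":12,"delta_pos":[0,-0.5,3],"spin":0},{"gripper":12,"delta_pos":[0,-0.5,5],"spin":0},{"gripper":12,"delta_pos":[0,-0.5,5],"spin":0}]'; python3 -m pendant '[{"gripper":12,"delta_pos":[0,0,2],"spin":0},{"gripper":12,"delta_pos":[0,0,3],"spin":0},{"gripper":12,"delta_pos":[0,0,3],"spin":0}]'; python3 -m pendant '[{"gripper":12,"delta_pos":[0,0,2],"spin":0},{"gripper":12,"delta_pos":[0,0,3],"spin":0},{"gripper":12,"delta_pos":[0,0,3],"spin":0}]'; python3 -c "
from rig import manip
s=manip.get_state();print(s['contact_force'],s['moment'],s['position'])"
```

```text
clock: 17.45
position: [0.5535, 0.0158, 0.128]
ee_rot: [0.0, 1.0, -0.0, -0.0]
contact_force: [0.0, -0.4, -0.4]
width: 0.0164
clock: 17.75
position: [0.5542, 0.0156, 0.1253]
ee_rot: [0.0, 1.0, -0.0, 0.001]
contact_force: [1.6, -0.8, -1.1]
width: 0.0166
clock: 18.05
position: [0.5541, 0.0156, 0.1223]
ee_rot: [0.0, 1.0, -0.0, 0.001]
contact_force: [2.5, -0.4, 0.4]
width: 0.0165
[ 2.50707397 -0.37739439  0.40430239] [-0.13390104 -0.50529984  0.05592138] [0.55414534 0.01560386 0.12234483]
```

```bash
python3 -m pendant '[{"gripper":12,"delta_pos":[1,0,2],"spin":0},{"gripper":12,"delta_pos":[1,0,4],"spin":0},{"gripper":12,"delta_pos":[1,0,4],"spin":0}]'; python3 -c "
from rig import manip
s=manip.get_state();print(s['contact_force'],s['moment'],s['position'],s['ee_rot'])"
```

```text
clock: 18.35
position: [0.5544, 0.0157, 0.1179]
ee_rot: [0.0, 1.0, -0.0, -0.0]
contact_force: [1.5, -1.4, -1.1]
width: 0.0165
[ 1.52066125 -1.42696315 -1.12781327] [-0.21580892 -0.39477433  0.05059377] [0.5544474  0.01567971 0.11787746] [ 7.35633576e-05  9.99999934e-01 -2.89036402e-04 -2.09078266e-04]
```

```bash
python3 -m pendant '[{"gripper":12,"delta_pos":[0.6,0.3,2],"spin":0},{"gripper":12,"delta_pos":[0.6,0.3,4],"spin":0},{"gripper":12,"delta_pos":[0.6,0.3,5],"spin":0},{"gripper":12,"delta_pos":[0.6,0.3,5],"spin":0}]'; python3 -m pendant '[{"gripper":12,"delta_pos":[0,0,2],"spin":0},{"gripper":12,"delta_pos":[0,0,4],"spin":0},{"gripper":12,"delta_pos":[0,0,5],"spin":0},{"gripper":12,"delta_pos":[0,0,5],"spin":0}]'; python3 -c "
from rig import manip
s=manip.get_state();print(s['contact_force'],s['moment'],s['position'],s['ee_rot'])"
```

```text
clock: 18.75
position: [0.5552, 0.0155, 0.1137]
ee_rot: [-0.0, 1.0, -0.0, 0.0]
contact_force: [0.0, -0.2, 4.1]
width: 0.0167
clock: 19.15
position: [0.5552, 0.0156, 0.1089]
ee_rot: [-0.0, 1.0, -0.0, 0.0]
contact_force: [0.8, 0.0, 4.5]
width: 0.0167
[0.82211348 0.02607121 4.49900245] [-0.03997231 -0.00422101  0.03585049] [0.55521247 0.01559096 0.10887276] [-7.55979822e-05  9.99999909e-01 -3.28020353e-04  2.62922767e-04]
```

```bash
python3 -m pendant '[{"gripper":12,"delta_pos":[0,0,3],"spin":0},{"gripper":12,"delta_pos":[0,0,6],"spin":0},{"gripper":12,"delta_pos":[0,0,9],"spin":0},{"gripper":12,"delta_pos":[0,0,12],"spin":0},{"gripper":12,"delta_pos":[0,0,15],"spin":0},{"gripper":12,"delta_pos":[0,0,17],"spin":0},{"gripper":12,"delta_pos":[0,0,17],"spin":0}]'; python3 -m pendant '[{"gripper":12,"delta_pos":[0,0,1],"spin":0},{"gripper":12,"delta_pos":[0,0,2],"spin":0},{"gripper":12,"delta_pos":[0,0,2],"spin":0}]'; python3 -m pendant '[{"gripper":12,"delta_pos":[0,0,1],"spin":0},{"gripper":12,"delta_pos":[0,0,1],"spin":0}]'; python3 -m pendant '[{"gripper":12,"delta_pos":[0,0,1],"spin":0},{"gripper":12,"delta_pos":[0,0,1],"spin":0}]'
```

```text
clock: 19.85
position: [0.5551, 0.0156, 0.0916]
ee_rot: [-0.0, 1.0, -0.0, 0.0]
contact_force: [-0.0, -0.1, 3.2]
width: 0.0166
clock: 20.15
position: [0.5552, 0.0156, 0.0897]
ee_rot: [-0.0, 1.0, -0.0, 0.0]
contact_force: [0.2, -0.7, 6.1]
width: 0.0165
clock: 20.35
position: [0.5552, 0.0156, 0.0887]
ee_rot: [-0.0, 1.0, -0.0, 0.0]
contact_force: [0.3, 0.5, 4.8]
width: 0.0167
clock: 20.55
position: [0.5552, 0.0155, 0.0877]
ee_rot: [-0.0, 1.0, -0.0, 0.0]
contact_force: [1.0, 0.7, 4.0]
width: 0.0164
```

```bash
python3 -m pendant '[{"gripper":12,"delta_pos":[0,0,1],"spin":0},{"gripper":12,"delta_pos":[0,0,1],"spin":0}]'; python3 -m pendant '[{"gripper":12,"delta_pos":[0,0,1],"spin":0},{"gripper":12,"delta_pos":[0,0,1],"spin":0}]'
```

```text
clock: 20.75
position: [0.5554, 0.0155, 0.0875]
ee_rot: [0.0, 1.0, -0.0, 0.0]
contact_force: [-0.6, 0.7, 9.9]
width: 0.0166
clock: 20.95
position: [0.5556, 0.0155, 0.0875]
ee_rot: [0.0, 1.0, -0.0, 0.001]
contact_force: [-2.1, -0.2, 15.7]
width: 0.0167
```

```bash
python3 -m pendant '[{"gripper":12,"delta_pos":[0,0,-1.5],"spin":0},{"gripper":12,"delta_pos":[0,0,-1.5],"spin":0},{"gripper":46,"delta_pos":[0,0,-1.5],"spin":0},{"gripper":46,"delta_pos":[0,0,-1.5],"spin":0},{"gripper":46,"delta_pos":[0,0,-1.5],"spin":0},{"gripper":46,"delta_pos":[0,0,-1.5],"spin":0},{"gripper":46,"delta_pos":[0,0,-15],"spin":0},{"gripper":46,"delta_pos":[0,0,-50],"spin":0},{"gripper":46,"delta_pos":[0,0,-100],"spin":0},{"gripper":46,"delta_pos":[0,0,-150],"spin":0},{"gripper":46,"delta_pos":[-200,0,-150],"spin":0},{"gripper":46,"delta_pos":[-200,0,-150],"spin":0},{"gripper":46,"delta_pos":[-200,0,-150],"spin":0},{"gripper":46,"delta_pos":[-200,0,-150],"spin":0},{"gripper":46,"delta_pos":[-200,0,-150],"spin":0},{"gripper":46,"delta_pos":[-200,0,-150],"spin":0}]'; python3 - <<'E'
from h import *
s=optics.get_image('scene');t=optics.get_image('top')
cv2.imwrite('pics/s_7.png',s);cv2.imwrite('pics/t_7.png',t)
cv2.imwrite('pics/c13.png',cv2.resize(s[140:230,190:350],None,fx=5,fy=5,interpolation=2))
cv2.imwrite('pics/c14.png',cv2.resize(t[150:225,190:325],None,fx=5,fy=5,interpolation=2))
E
```

```text
clock: 22.55
position: [0.3546, 0.0156, 0.2357]
ee_rot: [0.0, 1.0, -0.0, 0.001]
contact_force: [0.2, -0.7, 0.4]
width: 0.0459
```

View pics/c13.png

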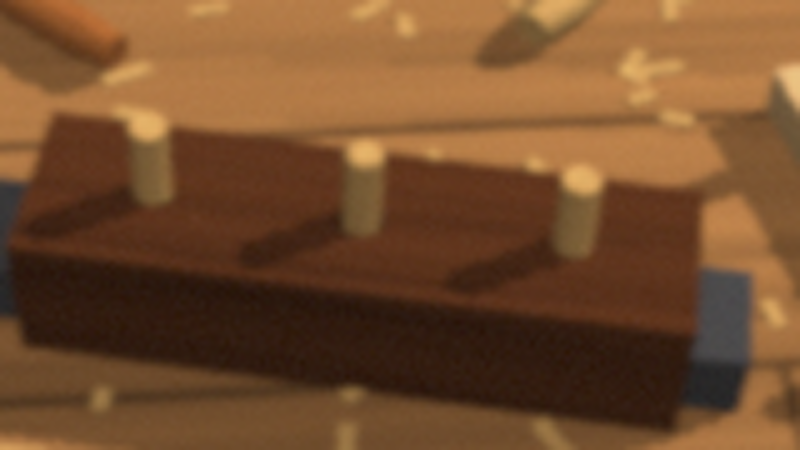

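View pics/c14.png

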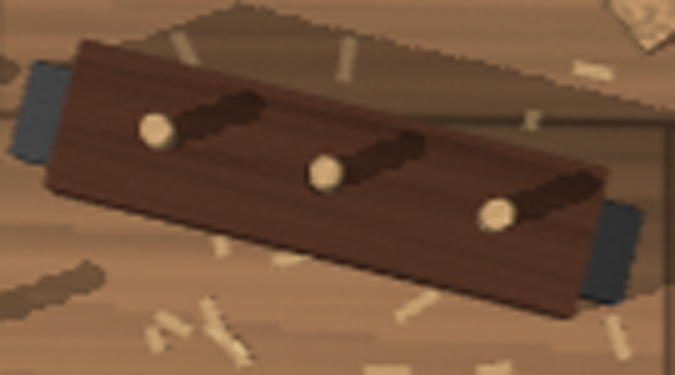

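View pics/s_7.png

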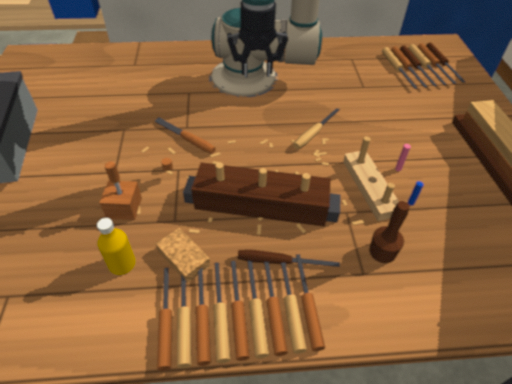

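```bash
python3 -c "
from rig import ticket
print(ticket.sign_off())"
```

```text
the job is handed in; nothing more can be done
None
```

The job is done and handed in at about 22.7 s of the 72 s allowed.

- **Depth:** I felt the bottom with the rod at TCP z 0.1327, which puts the tip 42 mm down (floor_middle). The reading held steady while the force rose to about 12 N. The rod is back in its stand, tip about 1 mm off the floor before release, and the pictures show it standing there.
- **Dowel:** I took dowel_middle from the rack's centre hole, after its height in both cameras matched the middle length. It slid in past the ribs at about 4–6 N and came to rest at TCP z 0.0875, against 0.0876 expected. The last push read about 16 N.

**Last checks:**
- In the scene picture the dowel's top lies midway between the tops of the two set dowels, to within reading accuracy, so it is level.
- It looks upright, the other two dowels are still in the rack, and I saw nothing else moved.
- The scene camera read heights about 3 mm low throughout, and up to 6 mm on the short dowel.
- The scene picture and the TCP reading disagreed on the bore's position by 1–2 mm, so I centred the dowel by side force during insertion.

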